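Turn the mincer plate onto its pin and press it home

TASK

The mincer head stands mouth-up on the wooden trivet, and its hole plate lies loose and cocked in the mouth because the notch in its rim is not over the locating pin. With the fingertips turn the plate round where it lies until the notch drops over the pin, then press the plate firmly down so that it is fully home and flat on its seat, and take the hand away. Do not pick the plate up, and leave the spare plate, the ring nut and everything else on the counter where they are.

Things in the scene. Friction and masses are not known exactly. Their poses are not given: they have to be found in the camera images.
- mincer_head: Fixed cast aluminium mincer head, stood mouth up on a slatted wooden trivet 170 mm square, 16 mm thick. Origin: on the counter under the barrel's axis; z up. Barrel 95 mm across, rim at 165 mm. The feed throat, a tube 57 mm across, runs out level along the head's own +x at 78 mm height, its flange 122 mm from the axis.
- mouth (a point): Centre of the mouth on the barrel's axis, at rim height, 165 mm over the counter. The mouth is a recess 85 mm across and 5 mm deep; its floor, at 160 mm, is the plate's seat. A drive stud 12 mm across stands on the axis, its top at 166 mm, so below the plate's top face.
- pin (a point): Top centre of the locating pin: an upright steel dowel 6 mm across, 5 mm tall above the seat, its top at 165 mm over the counter, 37.5 mm from the axis on the head's +x side: straight above the feed throat and above a small cast boss on the barrel's outside. The plate hides it until the notch is over it.
- plate: The hole plate to be seated: loose oiled steel disc 82 mm across, 8 mm thick, about 0.28 kg, with 5.6 mm holes and a 14 mm centre bore round the drive stud (1 mm play). Origin: centre of its underside; z up its axis. The notch lies on its own +x. At first one side rests on the pin: it is cocked by about 4 degrees and rocks a few mm where pressed.
- plate_top (a point): Centre of the plate's top face, 8 mm above its origin. The plate slips easily on its seat; a fingertip pressed on this face with 5 to 7 N, about 26 mm out, carries it round, best on the pin's side where the cocked face is highest. When the notch is over the pin (within about 2 degrees) the plate drops. Fully home the top face is level, 168 mm over the counter, 3 mm above the rim.
- notch (a point): Middle of the notch in the plate's rim, on the plate's top face, 37.5 mm from the plate's centre along its +x. The notch is about 10 mm wide (15 degrees, radial cheeks) and 8.5 mm deep from the rim. Fully home, this point is 3 mm above pin.
- ring_nut: Bystander: loose aluminium ring nut of the mincer with six lugs, 125 mm across the lugs, 30 mm tall, lying on the counter. Origin: centre of its underside.
- fine_plate: Bystander: spare plate with fine holes, 82 mm across, 8 mm thick, lying flat on the counter. Origin: centre of its underside.
- pusher: Bystander: white plastic food pusher standing on its 76 mm flange, 134 mm tall. Origin: centre of its underside.
- lunchbox: Bystander: purple lunchbox 158 x 214 x 66 mm. Origin: centre of its underside.
- container_low: Bystander: low clear container with clip-on lid, 128 x 178 x 74 mm. Origin: centre of its underside.
- container_tall: Bystander: tall clear container with clip-on lid, 118 x 118 x 114 mm. Origin: centre of its underside.
- measuring_cup: Bystander: steel measuring cup 76 mm across, 50 mm tall, flat handle to its +x. Origin: centre of its underside.
- spatula: Bystander: spatula with yellow silicone blade and wooden handle, 310 mm long, lying flat along its x. Origin: on its underside.
Not all that is in view belongs to the job. What is shaped like the plate but green is not meant.

How it is judged (in metres and radians):
On the way, in this order (a step that is already met when the one before it is completed fails the run):
1. the plate is turned in the mouth until its notch comes round to the pin (horizontal distance between notch and pin below 0.006 m).
2. the fingertips press the plate down, flat on its seat with its notch over the pin (contact force between the fingers and plate above 3 N and z of plate in the frame of mincer_head below 0.1613 m and angle between plate's own z axis and vertical below 0.03 rad and horizontal distance between notch and pin below 0.0035 m), for 0.2 s.
At the end, for the whole second after the job is handed in: The plate lies at rest on its seat in the mincer's mouth: underside within 1.3 mm of the seat, level within 1.7 degrees, notch over the pin (within 3.5 mm, seen from above) (z of plate in the frame of mincer_head between 0.158 and 0.1613 m and angle between plate's own z axis and vertical below 0.03 rad and horizontal distance between notch and pin below 0.0035 m and linear speed of plate below 0.01 m/s); the robot touches nothing.
It fails at once if the plate is lifted or carried (more than 15 mm above its seat, or 10 mm off the axis) (z of plate in the frame of mincer_head above 0.175 m or horizontal distance between plate and mincer_head above 0.01 m).
It fails at once if another thing on the counter is moved by more than 15 mm (distance of any of ring_nut, fine_plate, pusher, lunchbox, container_low, container_tall, measuring_cup, spatula from where it was at the start of the episode above 0.015 m).
It also fails if it takes over 72 s, if anything falls off the work surface, if the arm or the gripper's body presses on something with over 40 N, if the wrist force passes 120 N, or if a joint passes its speed limit or range.

ROBOT

A 6-joint arm with a two-finger parallel gripper is mounted at the origin on the work surface. World frame = base frame: x ahead of the robot, y to its left, z up, the work surface at z = 0. Lengths are in mm, angles in rad, forces in N, time in s.
With the tool pointing down it reaches from about 275 to 750 mm from the base axis. Payload 10.2 kg.
Tool frame: the origin (TCP) lies at the very end of the fingers, on their centre line; the grasp point (between the pads) lies 19 mm behind it (ctrl.pinch_z is the distance from the TCP to the grasp point, in mm); y points along the fingers, z is the direction in which the jaws open and shut, and the axes are right-handed (so a half turn about y gives the same grasp; the last joint's range is limited). The gripper opens to 85 mm and grips with 20 to 120 N. Pads are 22 mm wide; open, the fingers measure 114 mm over their backs; the gripper's body (76 mm by 85 mm) begins 54 mm behind the grasp point. The pads swing forward as they close: fully open they stand 13 mm farther back than shut.
Start: joints at [-0.223, 0.313, 1.498, -0, 1.331, -0.223], TCP at [525.006, -0.013, 231.294] pointing down, gripper open.
Joint ranges: [-2.94, 2.94], [-0.97, 2.17], [0.19, 2.56], [-1.23, 4.37], [0.02, 3.11], [-2.88, 2.88]. Speed limits (rad/s): [2.39, 2.39, 3.01, 3.14, 3.14, 3.14].

INTERFACE

Orientations are given as a unit quaternion [w, x, y, z].
In Python, from rig import sense, eyes, ctrl gives the robot as it stands. The module is installed in compiled form; this text tells all that it offers.
- The arm moves only by the shell command python3 -m handwheel 'ROWS' [FORCE]. ROWS is JSON, a list of rows, each an object of numbers: "grip": the finger opening in mm, from 0 to 85.4; "tx", "ty", "tz": the shift along the tool's x, y, z in mm; "wx", "wy", "wz": the turn, a rotation vector about the tool's x, y, z in rad. In form: [{"grip": .., "tx": .., "ty": .., "tz": .., "wx": .., "wy": .., "wz": ..}, ...]. A call has 1 to 10 rows; each row shifts and turns the commanded pose from where the row before left it, along the tool's axes as they then stand; what a row does not reach is not made up. A row lasts 1/12 s, in which the tool goes at most 41.7 mm and 7.16 degrees, less where a joint would pass 70% of its speed; a pose out of reach is approached as far as the arm can. A call is refused whole if a number of a shift passes 41.7 or a number of a turn 0.125, either way. A call with a gripper value outside its range is refused whole. The fingers move at their own pace and stop on an object; FORCE is the grip in N (left out, the last holds). Time passes only in rows, so rows that do not move let the fingers close. It gives the time, the measured TCP pose, the force and the opening at its end, in the units of the state.
- sense(): the state, without advancing time (a new reading comes with each control period).
- eyes.capture(name): name is "scene" or "side" or "wrist"; returns a dict with "pixels" (384x512x3 uint8, red, green, blue), "mtx" (3x3 intrinsics, pixels), "R" (3x3) and "t" (3): a world point X has camera coordinates R X + t. Camera axes: x right, y down, z forward; pixel columns grow to the right and rows downward; lengths in mm; the calibration is good to about 2 mm. A picture is of the moment at which its call begins. There is no depth.
- ctrl.finish_job(): hands the job in, once; it reports no verdict.
The state is a dict: "time_s": time; "joints": joint angles; "dq": joint speeds; "tau": joint torques, N m; "eef_pos": TCP position; "ee_rot": TCP orientation; "force": force on the tool from outside, world axes, zero at the start; "wrist_torque": the same for the moment, N m; "grip_width": opening from 0.0 (shut) to 1.0 (fully open).
Only numpy, scipy, OpenCV 4.12 (cv2) and the standard library are available. Lean on these libraries where they do the work, as an engineer would, in place of code of your own. Each camera call takes 0.05 s, during which the arm holds its last target.

## Working session

There is one attempt and no reset: what is moved stays moved. The work goes in short steps, Python scripts to look and compute and a shell command to move; the robot and the scene stay as the last step left them, time stands still between calls to the robot, and variables do not carry over. Pictures are saved under pics/ and viewed, and the job is handed in when it is done.

```bash
mkdir -p pics
python3 - <<'E'
from rig import sense, eyes, ctrl
import cv2
s=sense();print(s)
for n in("scene","side","wrist"):
    c=eyes.capture(n);cv2.imwrite(f"pics/{n}0.png",c["pixels"][:,:,::-1]);print(n,c["mtx"].tolist(),c["R"].round(4).tolist(),c["t"].round(1).tolist())
E
```

```text
{'time_s': 0.0, 'joints': array([-2.23421905e-01,  3.13457648e-01,  1.49847148e+00,  9.87732799e-06,
        1.33099640e+00, -2.23372081e-01]), 'dq': array([-6.43813957e-04,  1.08082132e-03,  1.16644386e-03,  3.19251686e-04,
        9.54547010e-05,  3.57948733e-05]), 'tau': array([-5.78409599e-04, -4.12261176e+01, -2.59742296e+01, -3.58453699e-04,
        4.11797926e-03, -1.23038126e-05]), 'eef_pos': array([5.24731667e+02, 3.98152185e-02, 2.30718218e+02]), 'ee_rot': array([ 0.4997386 , -0.50023509,  0.5004135 , -0.49961236]), 'force': array([-0.39746872,  0.33420589, -0.60640703]), 'wrist_torque': array([ 0.01420605, -0.01767417, -0.01542163]), 'grip_width': 0.9973988499693288}
scene [[377.6491241432366, 0.0, 243.8709790018298], [0.0, 377.6491241432366, 191.1861117588896], [0.0, 0.0, 1.0]] [[-0.6587, 0.7524, -0.0017], [0.5482, 0.4784, -0.686], [-0.5153, -0.4528, -0.7276]] [425.2, -195.0, 1467.8]
side [[392.34371794863665, 0.0, 257.597490107986], [0.0, 392.34371794863665, 199.19556957833726], [0.0, 0.0, 1.0]] [[0.9482, -0.3171, 0.0165], [-0.1911, -0.6112, -0.7681], [0.2536, 0.7252, -0.6401]] [-568.4, 174.8, 1347.5]
wrist [[274.47618739238885, 0.0, 257.47417038702065], [0.0, 274.47618739238885, 192.29694412233354], [0.0, 0.0, 1.0]] [[1.0, -0.0002, -0.0016], [0.0003, -0.9451, 0.3269], [-0.0016, -0.3269, -0.9451]] [-523.4, -43.6, 381.3]
```

View pics/scene0.png

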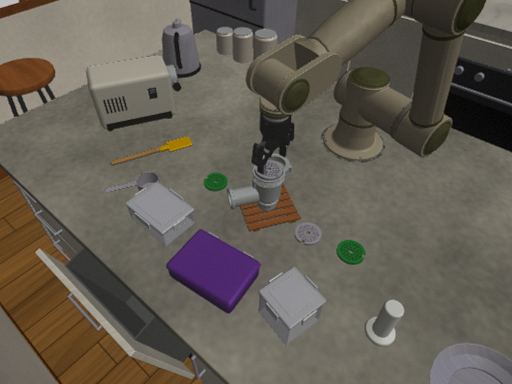

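View pics/side0.png

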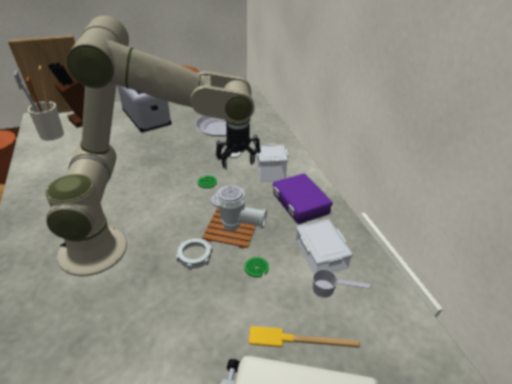

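View pics/wrist0.png

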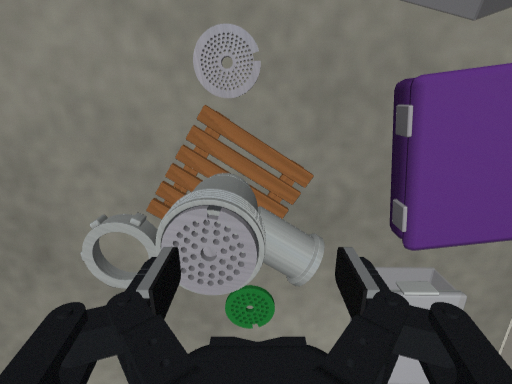

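The wrist view shows the head's mouth at about (210,248), with the grey plate in it and its notch near (214,211). The throat runs to about (312,262). The lookalikes are the spare fine plate at (227,61), lying flat on the counter, and a green disc at (250,307), which isn't meant. The plate in the mouth is the one that fits, so I'll confirm it with a crop.

```bash
cat > h.py <<'E'
import numpy as np,cv2
from rig import sense,eyes,ctrl
def ray(c,u,v,z):
    K,R,t=map(np.array,(c["mtx"],c["R"],c["t"]))
    o=-R.T@t; d=R.T@np.linalg.inv(K)@[u,v,1]; return o+d*(z-o[2])/d[2]
def proj(c,X):
    q=np.array(c["mtx"])@(np.array(c["R"])@X+c["t"]); return q[:2]/q[2]
E
python3 - <<'E'
from h import *
c=eyes.capture("wrist");p=c["pixels"][:,:,::-1]
cv2.imwrite("pics/w1.png",cv2.resize(p[160:310,140:340],None,fx=4,fy=4,interpolation=cv2.INTER_CUBIC))
print(ray(c,210,248,165),ray(c,312,262,94), ray(c,214,211,168))
E
```

```text
[482.54303883 -40.02327656 165.        ] [ 588.03542519 -100.71677803   94.        ] [488.33640993  -4.01233474 168.        ]
```

View pics/w1.png

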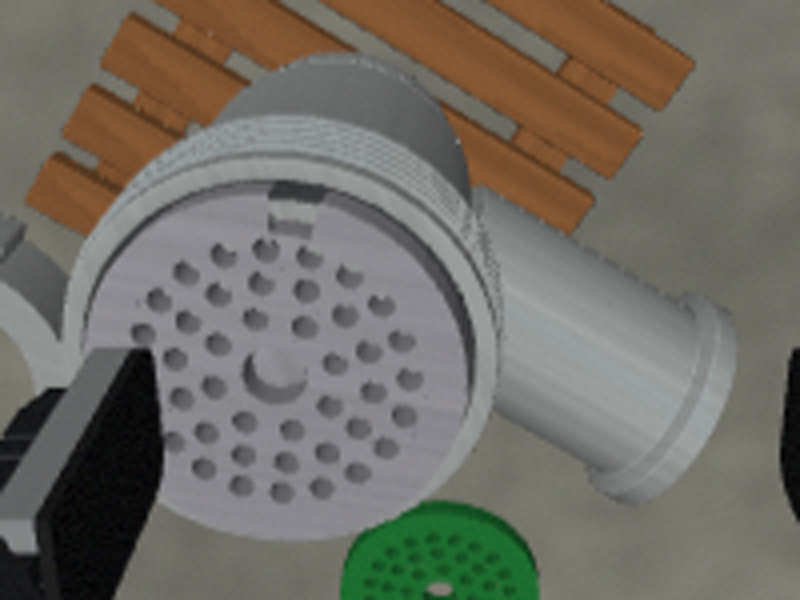

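The crop confirms the grey plate in the mouth, with its notch at crop (297,207), so image (214,212). Next I fit the head's axis and yaw from the rim and the throat edges.

Run:
```python
from h import *
from scipy.optimize import least_squares
c=eyes.capture("wrist")
f=lambda P:[(140+x/4,160+y/4) for x,y in P]
rim=[ray(c,*q,165)[:2] for q in f([(285,152),(66,310),(500,320),(110,215),(440,200),(480,420)])]
r=least_squares(lambda a:[np.hypot(*(q-a[:2]))-47.5 for q in rim],[482,-40]);print(r.x,r.fun.round(1))
r3=least_squares(lambda a:[np.hypot(*(q-a[:2]))-a[2] for q in rim],[482,-40,47]);print(r3.x)
m=r.x
K,R,t=map(np.array,(c["mtx"],c["R"],c["t"]));o=-R.T@t
def dist(q,yaw):
    d=R.T@np.linalg.inv(K)@[*q,1]; a=np.array([np.cos(yaw),np.sin(yaw),0]); n=np.cross(a,d); n/=np.linalg.norm(n)
    return abs(n@(o-[m[0],m[1],78]))
E=f([(520,208),(680,285),(500,412),(585,458)])
s=least_squares(lambda a:[dist(q,a[0])-28.5 for q in E],[-.5]);print("yaw",np.degrees(s.x),s.fun.round(1))
n=ray(c,*f([(295,212)])[0],168)[:2]-m; print("notch",n,np.degrees(np.arctan2(n[1],n[0])))
bore=ray(c,*f([(275,372)])[0],168)[:2];print("bore",bore)
for a in (s.x[0],): print("pin",m+37.5*np.array([np.cos(a),np.sin(a)]))
# side check
c2=eyes.capture("side");p=c2["pixels"][:,:,::-1];cv2.imwrite("pics/s1.png",cv2.resize(p[165:255,180:300],None,fx=6,fy=6,interpolation=cv2.INTER_CUBIC))
print("side proj mouth",proj(c2,[*m,165]))
```

```text
[483.524231   -39.91811741] [-1.4 -0.3 -0.2 -0.5  1.7 -1.7]
[483.82286526 -38.97305565  46.67567873]
yaw [-33.29658121] [-2.8  2.7  1.2  0.6]
notch [ 4.55722483 34.09213057] 82.38619061773622
bore [481.82383808 -43.20614963]
pin [514.86823548 -60.50460285]
side proj mouth [229.82457479 193.33301084]
```

View pics/s1.png

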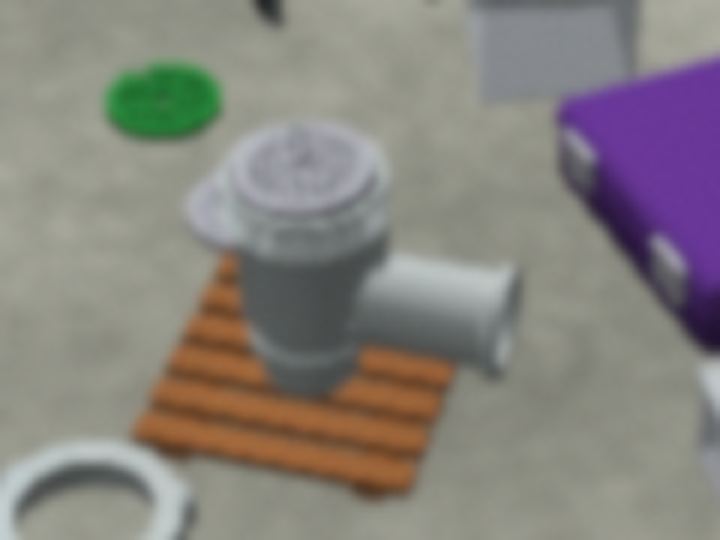

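```bash
python3 -m handwheel '[{"grip":0,"tx":10,"tz":-4},{"grip":0,"tx":10,"tz":-4},{"grip":0,"tx":10,"tz":-4},{"grip":0,"tx":7,"tz":-4,"ty":8},{"grip":0,"ty":8},{"grip":0,"ty":8},{"grip":0,"ty":8},{"grip":0,"ty":8},{"grip":0},{"grip":0}]' 40
python3 - <<'E'
from h import *
for n in ("wrist","side"):
    c=eyes.capture(n);p=c["pixels"][:,:,::-1];cv2.imwrite(f"pics/{n}2.png",p if n=="wrist" else cv2.resize(p[130:255,180:300],None,fx=4,fy=4))
E
```

```text
invalid input
```

View pics/wrist2.png

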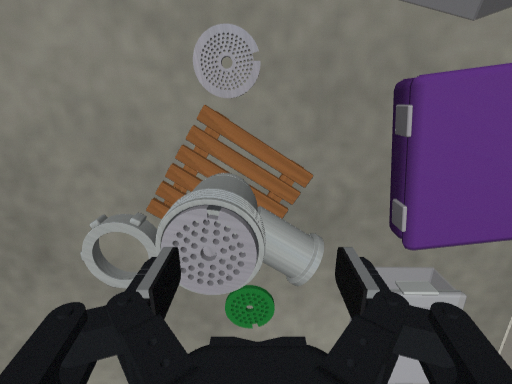

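View pics/side2.png

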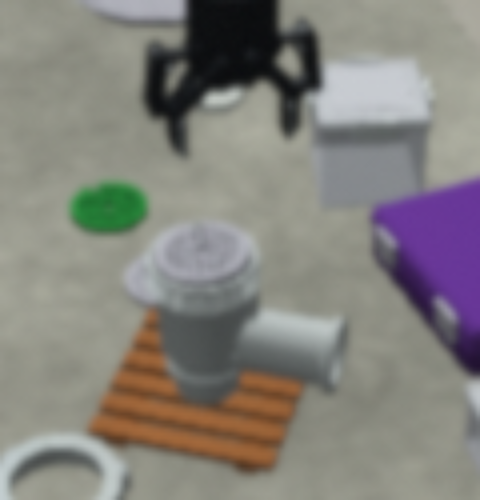

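That call was refused and nothing moved; rows probably need all seven keys.

```bash
python3 -m handwheel '[{"grip":0,"tx":10,"ty":0,"tz":-4,"wx":0,"wy":0,"wz":0},{"grip":0,"tx":10,"ty":0,"tz":-4,"wx":0,"wy":0,"wz":0},{"grip":0,"tx":10,"ty":0,"tz":-4,"wx":0,"wy":0,"wz":0},{"grip":0,"tx":7,"ty":8,"tz":-4,"wx":0,"wy":0,"wz":0},{"grip":0,"tx":0,"ty":8,"tz":0,"wx":0,"wy":0,"wz":0},{"grip":0,"tx":0,"ty":8,"tz":0,"wx":0,"wy":0,"wz":0},{"grip":0,"tx":0,"ty":8,"tz":0,"wx":0,"wy":0,"wz":0},{"grip":0,"tx":0,"ty":8,"tz":0,"wx":0,"wy":0,"wz":0},{"grip":0,"tx":0,"ty":0,"tz":0,"wx":0,"wy":0,"wz":0}]' 40
python3 - <<'E'
from h import *
for n in ("wrist","side"):
    c=eyes.capture(n);p=c["pixels"][:,:,::-1];cv2.imwrite(f"pics/{n}3.png",p if n=="wrist" else cv2.resize(p[130:255,180:300],None,fx=4,fy=4))
E
```

```text
time_s: 1.15
eef_pos: [508.3, -36.5, 189.2]
ee_rot: [0.5, -0.501, 0.501, -0.499]
force: [0.1, -0.1, -0.6]
grip_width: 0.0
```

View pics/wrist3.png

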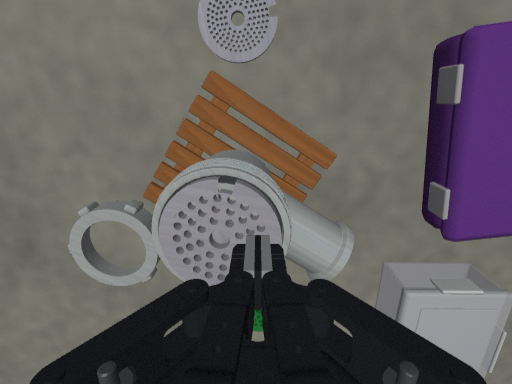

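View pics/side3.png

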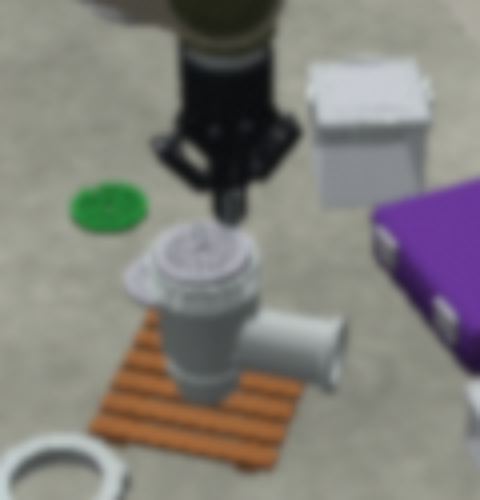

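The fingers are shut and sit over the plate's right side, with the tip at about (258,240). Now I go down to contact.

```bash
python3 -m handwheel '[{"grip":0,"tx":0,"ty":7,"tz":0,"wx":0,"wy":0,"wz":0},{"grip":0,"tx":0,"ty":5,"tz":0,"wx":0,"wy":0,"wz":0},{"grip":0,"tx":0,"ty":2,"tz":0,"wx":0,"wy":0,"wz":0},{"grip":0,"tx":0,"ty":1,"tz":0,"wx":0,"wy":0,"wz":0},{"grip":0,"tx":0,"ty":0,"tz":0,"wx":0,"wy":0,"wz":0}]'
python3 -m handwheel '[{"grip":0,"tx":0,"ty":1,"tz":0,"wx":0,"wy":0,"wz":0},{"grip":0,"tx":0,"ty":0,"tz":0,"wx":0,"wy":0,"wz":0}]'
python3 -m handwheel '[{"grip":0,"tx":0,"ty":1,"tz":0,"wx":0,"wy":0,"wz":0},{"grip":0,"tx":0,"ty":0,"tz":0,"wx":0,"wy":0,"wz":0}]'
```

```text
time_s: 1.67
eef_pos: [509.0, -37.0, 176.1]
ee_rot: [0.5, -0.5, 0.5, -0.5]
force: [0.2, -0.4, -0.0]
grip_width: -0.0
time_s: 1.83
eef_pos: [509.1, -37.0, 175.3]
ee_rot: [-0.5, 0.5, -0.5, 0.5]
force: [-0.2, -1.1, -0.8]
grip_width: 0.001
time_s: 2.0
eef_pos: [509.0, -37.0, 174.2]
ee_rot: [0.5, -0.5, 0.5, -0.5]
force: [0.4, -0.9, 0.2]
grip_width: 0.001
```

```bash
for i in 1 2 ; do python3 -m handwheel '[{"grip":0,"tx":0,"ty":1,"tz":0,"wx":0,"wy":0,"wz":0},{"grip":0,"tx":0,"ty":0,"tz":0,"wx":0,"wy":0,"wz":0}]' | grep -E 'pos|force';done
```

```text
eef_pos: [508.9, -37.0, 173.2]
force: [0.2, -0.2, 0.6]
eef_pos: [509.0, -37.0, 172.2]
force: [0.1, 0.4, 0.6]
```

```bash
python3 -m handwheel '[{"grip":0,"tx":0,"ty":1,"tz":0,"wx":0,"wy":0,"wz":0},{"grip":0,"tx":0,"ty":0,"tz":0,"wx":0,"wy":0,"wz":0}]' | grep -E 'pos|force'
python3 -m handwheel '[{"grip":0,"tx":0,"ty":0.5,"tz":0,"wx":0,"wy":0,"wz":0},{"grip":0,"tx":0,"ty":0,"tz":0,"wx":0,"wy":0,"wz":0}]' | grep -E 'pos|force'
```

```text
eef_pos: [509.2, -37.1, 171.7]
force: [-0.5, 0.5, 4.0]
eef_pos: [509.4, -37.1, 171.5]
force: [0.2, 0.3, 7.1]
```

```bash
python3 -m handwheel '[{"grip":0,"tx":2.2,"ty":-0.05,"tz":0.3,"wx":0,"wy":0,"wz":0},{"grip":0,"tx":2.3,"ty":-0.05,"tz":0.1,"wx":0,"wy":0,"wz":0},{"grip":0,"tx":2.3,"ty":-0.05,"tz":-0.1,"wx":0,"wy":0,"wz":0},{"grip":0,"tx":2.2,"ty":-0.05,"tz":-0.3,"wx":0,"wy":0,"wz":0},{"grip":0,"tx":2.2,"ty":-0.05,"tz":-0.5,"wx":0,"wy":0,"wz":0}]' | grep -E 'pos|force'
python3 - <<'E'
from h import *
c=eyes.capture("wrist");p=c["pixels"][:,:,::-1];cv2.imwrite("pics/w4.png",cv2.resize(p[80:330,120:370],None,fx=2.4,fy=2.4,interpolation=cv2.INTER_CUBIC))
print(sense()["force"],sense()["eef_pos"])
E
```

```text
eef_pos: [509.1, -48.1, 172.1]
force: [-1.1, 2.1, 10.0]
[-2.02085394  0.39427526  9.16217562] [508.9812187  -48.55601798 172.14338016]
```

View pics/w4.png

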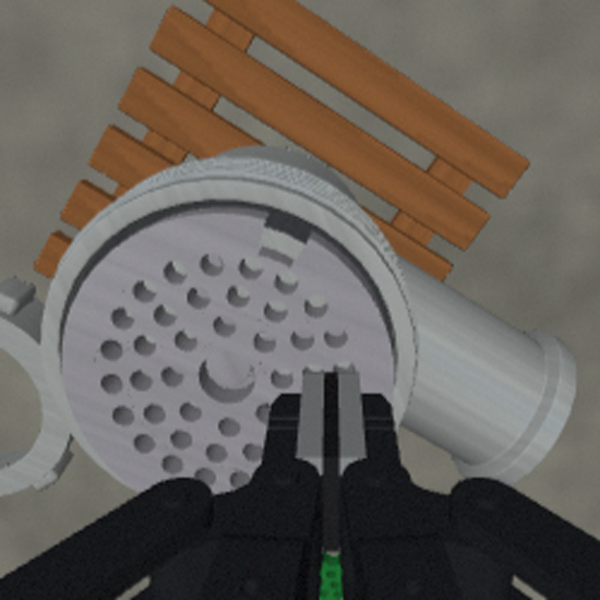

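It turns: the notch came round from about 84° to about 67° (crop (285,238)). I continue the arc with slightly less force.

```bash
python3 -m handwheel '[{"grip":0,"tx":2.2,"ty":-0.3,"tz":-0.7,"wx":0,"wy":0,"wz":0},{"grip":0,"tx":2.1,"ty":-0.1,"tz":-0.8,"wx":0,"wy":0,"wz":0},{"grip":0,"tx":2.0,"ty":0,"tz":-1.1,"wx":0,"wy":0,"wz":0},{"grip":0,"tx":1.9,"ty":0,"tz":-1.2,"wx":0,"wy":0,"wz":0},{"grip":0,"tx":1.8,"ty":0,"tz":-1.4,"wx":0,"wy":0,"wz":0}]' | grep -E 'pos|force'
python3 -m handwheel '[{"grip":0,"tx":1.7,"ty":0,"tz":-1.5,"wx":0,"wy":0,"wz":0},{"grip":0,"tx":1.5,"ty":0.05,"tz":-1.7,"wx":0,"wy":0,"wz":0},{"grip":0,"tx":1.4,"ty":0.05,"tz":-1.8,"wx":0,"wy":0,"wz":0},{"grip":0,"tx":1.2,"ty":0.1,"tz":-1.9,"wx":0,"wy":0,"wz":0},{"grip":0,"tx":1.1,"ty":0.1,"tz":-2,"wx":0,"wy":0,"wz":0}]' | grep -E 'pos|force'
python3 - <<'E'
from h import *
c=eyes.capture("wrist");p=c["pixels"][:,:,::-1];cv2.imwrite("pics/w5.png",cv2.resize(p[50:300,120:370],None,fx=2.4,fy=2.4,interpolation=cv2.INTER_CUBIC))
E
```

```text
eef_pos: [503.9, -58.3, 172.4]
force: [0.7, 1.4, 7.4]
eef_pos: [494.9, -65.3, 171.8]
force: [1.2, 0.3, 5.1]
```

View pics/w5.png

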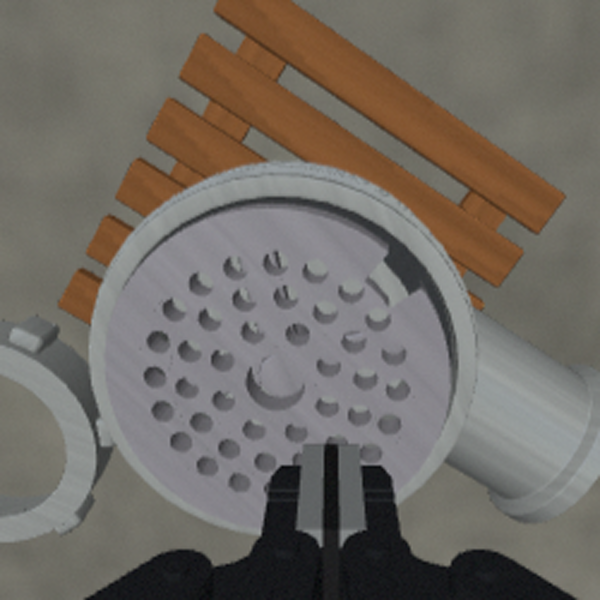

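The notch is now at about 40° (crop (398,278)), with the pin at about -32°. I lift, go back to +25° and stroke again.

```bash
python3 -m handwheel '[{"grip":0,"tx":0,"ty":-4,"tz":0,"wx":0,"wy":0,"wz":0},{"grip":0,"tx":0,"ty":-4,"tz":0,"wx":0,"wy":0,"wz":0},{"grip":0,"tx":-12,"ty":0,"tz":4,"wx":0,"wy":0,"wz":0},{"grip":0,"tx":-12,"ty":0,"tz":4,"wx":0,"wy":0,"wz":0},{"grip":0,"tx":-11,"ty":0,"tz":4,"wx":0,"wy":0,"wz":0},{"grip":0,"tx":0,"ty":3,"tz":0,"wx":0,"wy":0,"wz":0},{"grip":0,"tx":0,"ty":3,"tz":0,"wx":0,"wy":0,"wz":0},{"grip":0,"tx":0,"ty":2,"tz":0,"wx":0,"wy":0,"wz":0},{"grip":0,"tx":0,"ty":0.3,"tz":0,"wx":0,"wy":0,"wz":0},{"grip":0,"tx":0,"ty":0,"tz":0,"wx":0,"wy":0,"wz":0}]' | grep -E 'pos|force'
```

```text
eef_pos: [506.5, -30.6, 171.1]
force: [0.3, 1.2, 3.7]
```

```bash
python3 -m handwheel '[{"grip":0,"tx":0,"ty":0.5,"tz":0,"wx":0,"wy":0,"wz":0},{"grip":0,"tx":2.1,"ty":-0.05,"tz":0.8,"wx":0,"wy":0,"wz":0},{"grip":0,"tx":2.2,"ty":-0.1,"tz":0.7,"wx":0,"wy":0,"wz":0},{"grip":0,"tx":2.2,"ty":-0.1,"tz":0.5,"wx":0,"wy":0,"wz":0},{"grip":0,"tx":2.2,"ty":-0.1,"tz":0.3,"wx":0,"wy":0,"wz":0},{"grip":0,"tx":2.3,"ty":-0.1,"tz":0.1,"wx":0,"wy":0,"wz":0}]' | grep -E 'pos|force'
python3 -m handwheel '[{"grip":0,"tx":2.3,"ty":-0.05,"tz":-0.1,"wx":0,"wy":0,"wz":0},{"grip":0,"tx":2.2,"ty":-0.05,"tz":-0.3,"wx":0,"wy":0,"wz":0},{"grip":0,"tx":2.2,"ty":-0.05,"tz":-0.5,"wx":0,"wy":0,"wz":0},{"grip":0,"tx":2.2,"ty":0,"tz":-0.7,"wx":0,"wy":0,"wz":0},{"grip":0,"tx":2.1,"ty":0,"tz":-0.8,"wx":0,"wy":0,"wz":0}]' | grep -E 'pos|force'
python3 - <<'E'
from h import *
c=eyes.capture("wrist");p=c["pixels"][:,:,::-1];cv2.imwrite("pics/w6.png",cv2.resize(p[50:300,120:370],None,fx=2.4,fy=2.4,interpolation=cv2.INTER_CUBIC))
E
```

```text
eef_pos: [509.1, -41.5, 171.7]
force: [-1.2, 1.9, 9.9]
eef_pos: [507.1, -52.7, 172.2]
force: [-0.4, 2.6, 10.9]
```

View pics/w6.png

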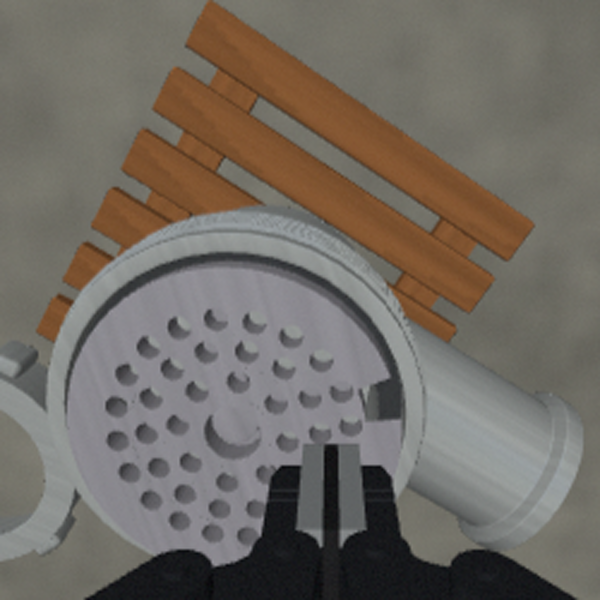

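The notch is at about 11° now (crop (382,398)). I keep going.

```bash
python3 -m handwheel '[{"grip":0,"tx":2.0,"ty":-0.3,"tz":-1.1,"wx":0,"wy":0,"wz":0},{"grip":0,"tx":1.9,"ty":-0.1,"tz":-1.2,"wx":0,"wy":0,"wz":0},{"grip":0,"tx":1.8,"ty":0,"tz":-1.4,"wx":0,"wy":0,"wz":0},{"grip":0,"tx":1.7,"ty":0,"tz":-1.5,"wx":0,"wy":0,"wz":0},{"grip":0,"tx":1.5,"ty":0,"tz":-1.7,"wx":0,"wy":0,"wz":0}]' | grep -E 'pos|force'
python3 -m handwheel '[{"grip":0,"tx":1.4,"ty":0.05,"tz":-1.8,"wx":0,"wy":0,"wz":0},{"grip":0,"tx":1.2,"ty":0.1,"tz":-1.9,"wx":0,"wy":0,"wz":0},{"grip":0,"tx":1.1,"ty":0.1,"tz":-2,"wx":0,"wy":0,"wz":0}]' | grep -E 'pos|force'
python3 - <<'E'
from h import *
c=eyes.capture("wrist");p=c["pixels"][:,:,::-1];cv2.imwrite("pics/w7.png",cv2.resize(p[50:300,120:370],None,fx=2.4,fy=2.4,interpolation=cv2.INTER_CUBIC))
E
```

```text
eef_pos: [500.0, -61.7, 172.2]
force: [0.2, 0.7, 6.3]
eef_pos: [494.2, -65.4, 171.8]
force: [1.1, 0.5, 5.9]
```

View pics/w7.png

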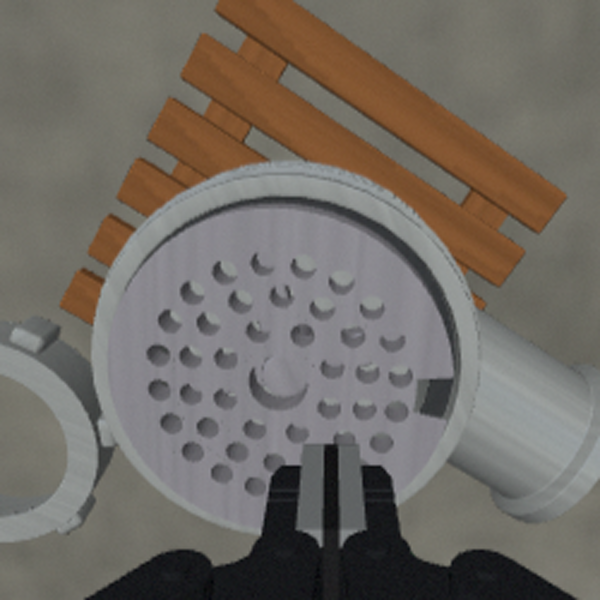

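The notch is at about -6°, so about 26° is left. Another stroke, starting at 0°.

```bash
python3 -m handwheel '[{"grip":0,"tx":0,"ty":-4,"tz":0,"wx":0,"wy":0,"wz":0},{"grip":0,"tx":0,"ty":-4,"tz":0,"wx":0,"wy":0,"wz":0},{"grip":0,"tx":-8,"ty":0,"tz":5,"wx":0,"wy":0,"wz":0},{"grip":0,"tx":-8,"ty":0,"tz":5,"wx":0,"wy":0,"wz":0},{"grip":0,"tx":-8,"ty":0,"tz":5,"wx":0,"wy":0,"wz":0},{"grip":0,"tx":0,"ty":3,"tz":0,"wx":0,"wy":0,"wz":0},{"grip":0,"tx":0,"ty":3,"tz":0,"wx":0,"wy":0,"wz":0},{"grip":0,"tx":0,"ty":2,"tz":0,"wx":0,"wy":0,"wz":0},{"grip":0,"tx":0,"ty":0,"tz":0,"wx":0,"wy":0,"wz":0}]' | grep -E 'pos|force'
```

```text
eef_pos: [509.3, -40.7, 171.7]
force: [-0.3, 1.9, 7.6]
```

```bash
python3 -m handwheel '[{"grip":0,"tx":2.3,"ty":-0.1,"tz":-0.1,"wx":0,"wy":0,"wz":0},{"grip":0,"tx":2.2,"ty":-0.1,"tz":-0.3,"wx":0,"wy":0,"wz":0},{"grip":0,"tx":2.2,"ty":-0.1,"tz":-0.5,"wx":0,"wy":0,"wz":0},{"grip":0,"tx":2.2,"ty":-0.1,"tz":-0.7,"wx":0,"wy":0,"wz":0}]' | grep -E 'pos|force'
python3 -m handwheel '[{"grip":0,"tx":2.1,"ty":-0.05,"tz":-0.8,"wx":0,"wy":0,"wz":0},{"grip":0,"tx":2.0,"ty":0,"tz":-1.1,"wx":0,"wy":0,"wz":0},{"grip":0,"tx":1.9,"ty":0,"tz":-1.2,"wx":0,"wy":0,"wz":0}]' | grep -E 'pos|force'
python3 - <<'E'
from h import *
c=eyes.capture("wrist");p=c["pixels"][:,:,::-1];cv2.imwrite("pics/w8.png",cv2.resize(p[50:300,120:370],None,fx=2.4,fy=2.4,interpolation=cv2.INTER_CUBIC))
E
```

```text
eef_pos: [507.7, -49.8, 172.3]
force: [-0.6, 2.3, 7.7]
eef_pos: [504.6, -55.9, 172.3]
force: [0.4, 1.0, 6.7]
```

View pics/w8.png

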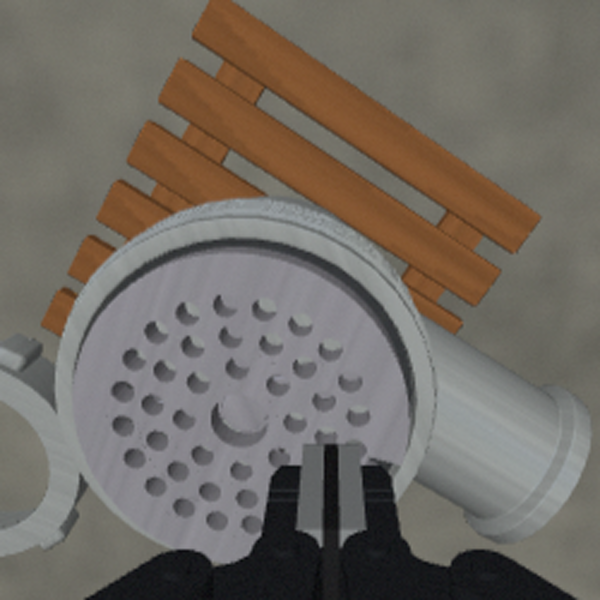

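```bash
python3 -m handwheel '[{"grip":0,"tx":1.8,"ty":0,"tz":-1.4,"wx":0,"wy":0,"wz":0},{"grip":0,"tx":1.7,"ty":0,"tz":-1.5,"wx":0,"wy":0,"wz":0}]' | grep -E 'pos|force'
python3 -m handwheel '[{"grip":0,"tx":1.5,"ty":0.05,"tz":-1.7,"wx":0,"wy":0,"wz":0},{"grip":0,"tx":1.4,"ty":0.05,"tz":-1.8,"wx":0,"wy":0,"wz":0}]' | grep -E 'pos|force'
python3 - <<'E'
from h import *
c=eyes.capture("wrist");p=c["pixels"][:,:,::-1];cv2.imwrite("pics/w9.png",cv2.resize(p[50:300,120:370],None,fx=2.4,fy=2.4,interpolation=cv2.INTER_CUBIC))
E
```

```text
eef_pos: [501.5, -59.4, 171.9]
force: [0.3, 0.7, 2.1]
eef_pos: [497.3, -62.2, 171.0]
force: [-0.7, 0.2, -0.1]
```

View pics/w9.png

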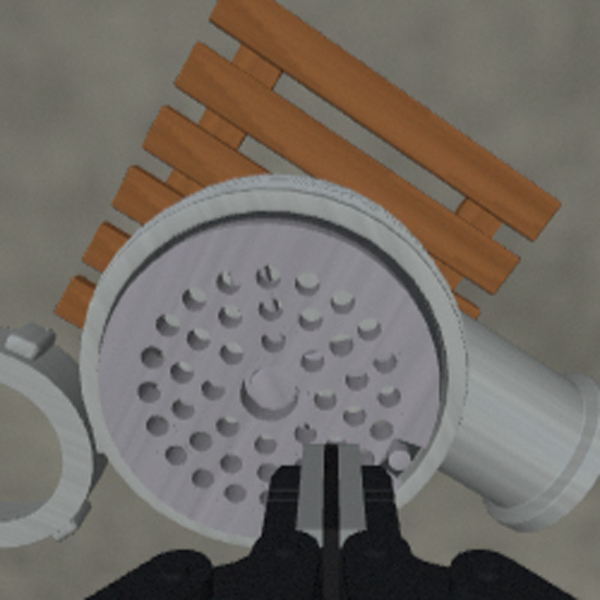

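The plate has dropped: the force vanished, and the pin now shows in the notch at crop (400,460). I press down here.

```bash
python3 -m handwheel '[{"grip":0,"tx":0,"ty":1,"tz":0,"wx":0,"wy":0,"wz":0},{"grip":0,"tx":0,"ty":1,"tz":0,"wx":0,"wy":0,"wz":0},{"grip":0,"tx":0,"ty":0.5,"tz":0,"wx":0,"wy":0,"wz":0},{"grip":0,"tx":0,"ty":0,"tz":0,"wx":0,"wy":0,"wz":0}]' | grep -E 'pos|force'
python3 -m handwheel '[{"grip":0,"tx":0,"ty":1,"tz":0,"wx":0,"wy":0,"wz":0},{"grip":0,"tx":0,"ty":0,"tz":0,"wx":0,"wy":0,"wz":0}]' | grep -E 'pos|force'
```

```text
eef_pos: [497.6, -61.9, 168.7]
force: [1.0, -0.5, -0.4]
eef_pos: [497.9, -62.0, 168.1]
force: [-0.0, 0.1, 1.9]
```

```bash
python3 -m handwheel '[{"grip":0,"tx":0,"ty":0.8,"tz":0,"wx":0,"wy":0,"wz":0},{"grip":0,"tx":0,"ty":0,"tz":0,"wx":0,"wy":0,"wz":0}]' | grep -E 'pos|force'
python3 -m handwheel '[{"grip":0,"tx":0,"ty":0.8,"tz":0,"wx":0,"wy":0,"wz":0},{"grip":0,"tx":0,"ty":0,"tz":0,"wx":0,"wy":0,"wz":0},{"grip":0,"tx":0,"ty":0,"tz":0,"wx":0,"wy":0,"wz":0},{"grip":0,"tx":0,"ty":0,"tz":0,"wx":0,"wy":0,"wz":0},{"grip":0,"tx":0,"ty":0,"tz":0,"wx":0,"wy":0,"wz":0}]' | grep -E 'pos|force'
```

```text
eef_pos: [498.2, -62.2, 168.0]
force: [-1.2, 0.9, 7.1]
eef_pos: [498.6, -62.4, 168.0]
force: [-1.8, 0.4, 12.0]
```

It is solid at 168.0, the height expected when fully home. I press once more near the centre, then lift and look.

```bash
python3 -m handwheel '[{"grip":0,"tx":0,"ty":-3,"tz":0,"wx":0,"wy":0,"wz":0},{"grip":0,"tx":0,"ty":-3,"tz":0,"wx":0,"wy":0,"wz":0},{"grip":0,"tx":-8,"ty":0,"tz":-6,"wx":0,"wy":0,"wz":0},{"grip":0,"tx":-8,"ty":0,"tz":-6,"wx":0,"wy":0,"wz":0},{"grip":0,"tx":0,"ty":3,"tz":0,"wx":0,"wy":0,"wz":0},{"grip":0,"tx":0,"ty":2,"tz":0,"wx":0,"wy":0,"wz":0},{"grip":0,"tx":0,"ty":1,"tz":0,"wx":0,"wy":0,"wz":0},{"grip":0,"tx":0,"ty":0,"tz":0,"wx":0,"wy":0,"wz":0},{"grip":0,"tx":0,"ty":0,"tz":0,"wx":0,"wy":0,"wz":0}]' | grep -E 'pos|force'
python3 -m handwheel '[{"grip":0,"tx":0,"ty":0,"tz":0,"wx":0,"wy":0,"wz":0},{"grip":0,"tx":0,"ty":0,"tz":0,"wx":0,"wy":0,"wz":0},{"grip":0,"tx":0,"ty":0,"tz":0,"wx":0,"wy":0,"wz":0},{"grip":0,"tx":0,"ty":0,"tz":0,"wx":0,"wy":0,"wz":0}]' | grep -E 'pos|force'
python3 -m handwheel '[{"grip":0,"tx":0,"ty":-4,"tz":0,"wx":0,"wy":0,"wz":0},{"grip":0,"tx":0,"ty":-10,"tz":0,"wx":0,"wy":0,"wz":0},{"grip":0,"tx":0,"ty":-15,"tz":0,"wx":0,"wy":0,"wz":0},{"grip":0,"tx":-20,"ty":-15,"tz":0,"wx":0,"wy":0,"wz":0},{"grip":0,"tx":-20,"ty":-10,"tz":0,"wx":0,"wy":0,"wz":0},{"grip":0,"tx":0,"ty":0,"tz":0,"wx":0,"wy":0,"wz":0},{"grip":0,"tx":0,"ty":0,"tz":0,"wx":0,"wy":0,"wz":0}]'
python3 - <<'E'
from h import *
c=eyes.capture("wrist");p=c["pixels"][:,:,::-1];cv2.imwrite("pics/w10.png",p);cv2.imwrite("pics/w10c.png",cv2.resize(p[150:330,150:390],None,fx=3.3,fy=3.3,interpolation=cv2.INTER_CUBIC))
E
```

```text
eef_pos: [486.3, -45.8, 167.9]
force: [-3.4, 3.7, 16.8]
eef_pos: [486.3, -45.8, 167.9]
force: [-3.7, 3.7, 17.4]
time_s: 11.05
eef_pos: [485.8, -5.7, 220.7]
ee_rot: [0.5, -0.5, 0.499, -0.5]
force: [-0.0, -0.2, -0.2]
grip_width: -0.0
```

View pics/w10c.png

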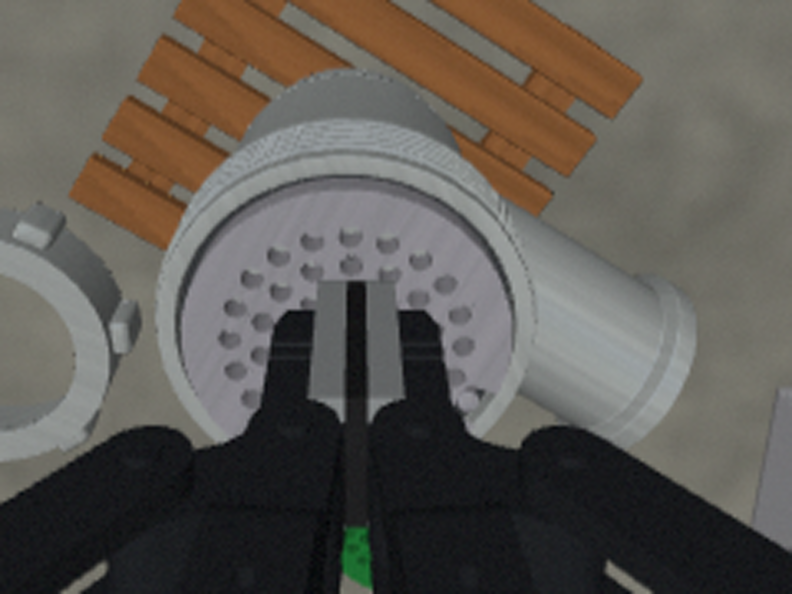

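View pics/w10.png

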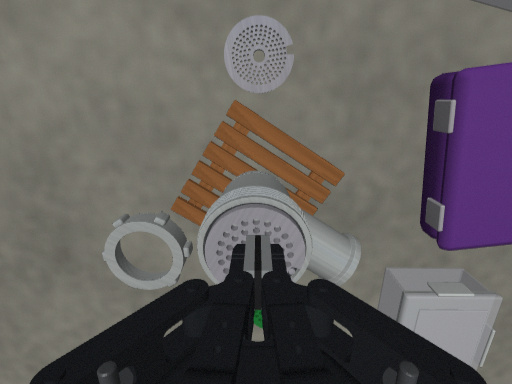

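The pin still sits in the notch (crop (470,400)). I move aside for one unobstructed look.

```bash
python3 -m handwheel '[{"grip":0,"tx":20,"ty":-10,"tz":-10,"wx":0,"wy":0,"wz":0},{"grip":0,"tx":25,"ty":-10,"tz":-10,"wx":0,"wy":0,"wz":0},{"grip":0,"tx":25,"ty":0,"tz":-10,"wx":0,"wy":0,"wz":0},{"grip":0,"tx":25,"ty":0,"tz":-10,"wx":0,"wy":0,"wz":0},{"grip":0,"tx":15,"ty":0,"tz":-10,"wx":0,"wy":0,"wz":0},{"grip":0,"tx":0,"ty":0,"tz":0,"wx":0,"wy":0,"wz":0},{"grip":0,"tx":0,"ty":0,"tz":0,"wx":0,"wy":0,"wz":0}]'
python3 - <<'E'
from h import *
c=eyes.capture("wrist");p=c["pixels"][:,:,::-1];print(proj(c,[483.5,-41,165]))
u,v=map(int,proj(c,[483.5,-41,165]));u0=max(u-80,0);v0=max(v-60,0);cv2.imwrite("pics/w11.png",cv2.resize(p[v0:v+90,u0:u+120],None,fx=4,fy=4,interpolation=cv2.INTER_CUBIC))
c=eyes.capture("side");p=c["pixels"][:,:,::-1];cv2.imwrite("pics/s11.png",cv2.resize(p[150:255,180:300],None,fx=5,fy=5,interpolation=cv2.INTER_CUBIC))
E
```

```text
time_s: 11.68
eef_pos: [435.3, -117.0, 239.9]
ee_rot: [0.499, -0.499, 0.501, -0.5]
force: [0.8, 0.6, 0.7]
grip_width: -0.0
[322.29780437 107.38594262]
```

View pics/w11.png

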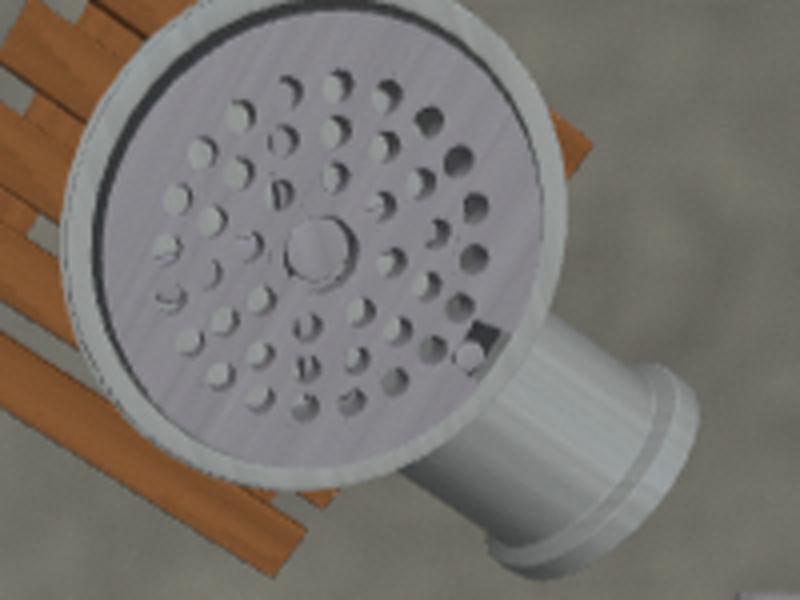

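View pics/s11.png

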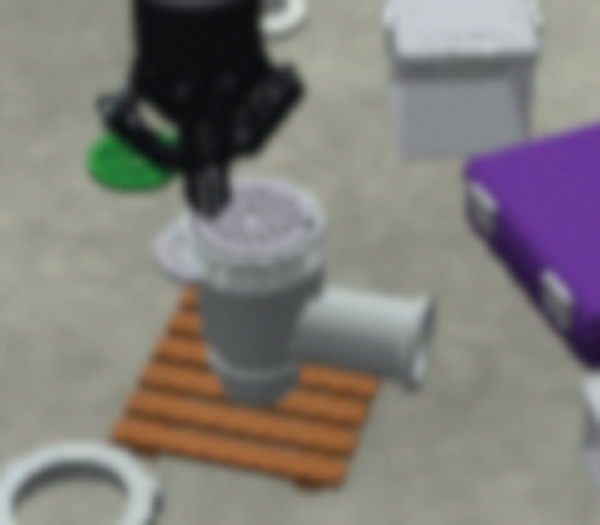

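The plate looks level, with the pin in the notch toward one cheek at crop (471,354). I'll enlarge that to check the offset.

Run:
```python
from h import *
c=eyes.capture("wrist");p=c["pixels"][:,:,::-1]
cv2.imwrite("pics/w12.png",cv2.resize(p[112:152,335:385],None,fx=14,fy=14,interpolation=cv2.INTER_CUBIC))
np.savez("/tmp/c.npz",**{k:c[k] for k in("mtx","R","t")})
```

```text
(no output)
```

View pics/w12.png

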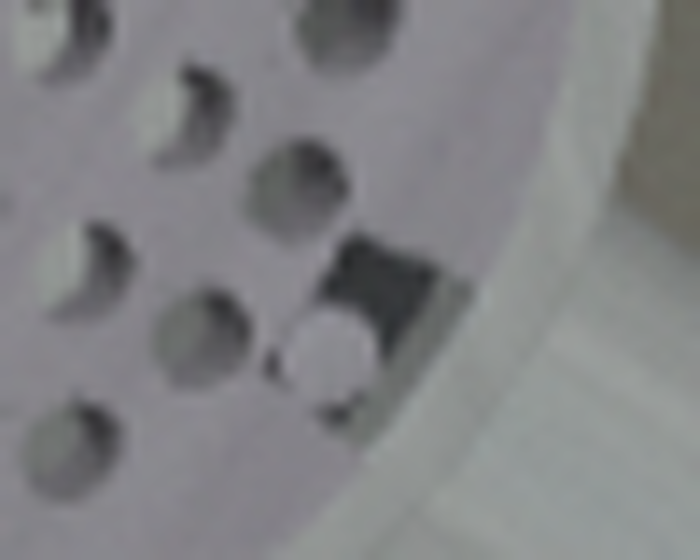

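Run:
```python
from h import *
c=np.load("/tmp/c.npz")
g=lambda x,y,z:ray(c,335+x/14-.5,112+y/14-.5,z)[:2]
C=np.array([g(*q,168) for q in[(355,235),(265,365),(365,440),(470,290)]]);P=g(332,352,165);m=np.array([483.5,-41.5])
print(C.round(1),P.round(1),P-m)
inner=(C[0]+C[1])/2;outer=(C[2]+C[3])/2
print("widths",np.hypot(*(C[0]-C[1])),np.hypot(*(C[2]-C[3])),"depth",np.hypot(*(outer-inner)))
u=(outer-inner)/np.hypot(*(outer-inner)); n=inner+u*5  # notch point 37.5; bottom at 32.5
print("off",P-n,np.hypot(*(P-n)),"tangential",np.cross(u,P-n),"radial",u@(P-n))
```

```text
[[513.2 -55. ]
 [509.1 -62.1]
 [515.1 -66.2]
 [519.9 -58. ]] [513.8 -61.8] [ 30.28408946 -20.2703246 ]
widths 8.166298902706929 9.504344503982765 depth 7.287444132899633
off [-1.72013273 -0.77666377] 1.887342901856379 tangential -1.5166109951414044 radial -1.1233674014336792<stdin>:9: DeprecationWarning: Arrays of 2-dimensional vectors are deprecated. Use arrays of 3-dimensional vectors instead. (deprecated in NumPy 2.0)
```

The notch-to-pin offset is about 1.9 mm (limit 3.5), both presses read 168 mm, and the hand is clear. I hand in.

```bash
python3 -c "
from rig import ctrl,sense
print(ctrl.finish_job());print(sense()['force'])"
```

```text
the job is handed in; nothing more can be done
None
the job is handed in; nothing more can be done
```

The plate is seated with its notch over the pin, and I've handed the job in after about 12 s of the 72 s allowed. The hand-in gives no verdict, so this rests on my own checks.

**What I did:** With the fingers shut, I turned the plate clockwise about 115° where it lay, in three fingertip strokes on the pin's side. The notch dropped over the pin on the third stroke. I then pressed it at about 12 N near the pin and about 17 N near the centre, and took the hand away.

**Last checks:**
- **Height and level:** both presses stopped at 168 mm (168.0 near the pin, 167.9 near the centre), the height given for fully home. In the last pictures the plate looks level.
- **Notch over pin:** the pin shows in the notch, toward one cheek. I measured about 1.9 mm offset against the 3.5 mm limit, from a calibration good to about 2 mm.
- **Clear of everything:** the tool was at 240 mm with about zero force. I saw no bystander disturbed, though I did not measure their positions.

**What went off plan:** the first move command was refused for missing keys and moved nothing. Stroke force sometimes rose to about 11 N, above the suggested 5 to 7 N, with no visible ill effect.

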